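# Build the sieve stack on the shaker

### The job

Build the sieve stack on the shaker head from the bottom up: the plain receiver pan first, turned so that its tab drops fully into the notch of the seat, then the fine-mesh sieve, then the coarse-mesh sieve, and the knobbed lid on top. Each part must sit fully home and level in the one below it, and the bottle, crucible and stopper standing about are left where they are.

Things in the scene. Friction and masses are not known exactly. Their poses are not given: they have to be found in the camera images.
- shaker: Fixed shaker head: round grey housing, 110 mm diameter, aluminium deck. On the deck a dark collar (inner diameter 49, outer 61, height 7), open at a notch along the shaker's -x axis (roughly towards the robot); notch 15 wide between parallel guides 24 to 41 from the axis. Origin: centre of the underside, z up; seat floor 20 and collar top 27 above it.
- pan: Receiver pan: plain steel cup, 56 mm diameter (58 at a bead at z 11), 34 high, mouth 49, floor without mesh. Origin: centre of underside, z up. Below z 8 a foot of 44 diameter with a key tab 9 wide, 7 high, dark, out along the pan's -x to 37 from the axis. Seated: x axis as the shaker's x (play 0.1 rad, 2.5 mm sideways), origin 20 above the shaker's. 0.14 kg.
- fine_sieve: Fine sieve: steel ring 56 mm diameter (58 at a bead at z 9), 30 high, mouth 49, dense mesh (16 wires each way) 10 below the rim. Origin: centre of underside, z up. Lowest 6 mm: bevelled spigot of 44 diameter that drops into the mouth below (2.5 mm play all round). Seated on the pan, its origin is 28 above the pan's. 0.12 kg; yaw does not matter.
- coarse_sieve: Coarse sieve: steel ring 56 mm diameter (58 at a bead at z 9), 38 high (8 taller than the fine one), mouth 49, open mesh of 5 thick wires each way 10 below the rim. Origin: centre of underside, z up. Lowest 6 mm: bevelled spigot of 44 diameter. Seated on the fine sieve, its origin is 24 above that sieve's. 0.13 kg; yaw does not matter.
- lid: Lid: flat steel disc, 56 mm diameter, black cylindrical knob on top, 20 diameter, from z 10 to z 34. Origin: centre of underside, z up. Lowest 5 mm: bevelled spigot of 44 diameter. Seated on the coarse sieve, its origin is 33 above that sieve's. 0.10 kg; yaw does not matter.
- dropper: Bystander: amber dropper bottle, 42 diameter, 110 high, standing upright; origin at the centre of its underside. Leave alone.
- crucible: Bystander: white porcelain crucible, 41 diameter, 34 high; origin at the centre of its underside. Leave alone.
- stopper: Bystander: red rubber stopper, 36 diameter, 30 high; origin at the centre of its underside. Leave alone.

How it is judged (in metres and radians):
On the way, in this order (a step that is already met when the one before it is completed fails the run):
1. the pan is seated in the shaker head, its tab down in the notch (z of pan in the frame of shaker between 0.017 and 0.023 m and horizontal distance between pan and shaker below 0.006 m and angle between pan's own z axis and vertical below 0.06 rad and angle between the x axis of pan and the x axis of shaker, either way round below 0.22 rad), for 0.2 s.
2. the fine sieve sits home on the pan (z of fine_sieve in the frame of pan between 0.025 and 0.031 m and horizontal distance between fine_sieve and pan below 0.006 m and angle between fine_sieve's own z axis and vertical below 0.06 rad), for 0.2 s.
3. the coarse sieve sits home on the fine sieve (z of coarse_sieve in the frame of fine_sieve between 0.021 and 0.027 m and horizontal distance between coarse_sieve and fine_sieve below 0.006 m and angle between coarse_sieve's own z axis and vertical below 0.06 rad), for 0.2 s.
4. the lid sits home on the coarse sieve (z of lid in the frame of coarse_sieve between 0.03 and 0.036 m and horizontal distance between lid and coarse_sieve below 0.006 m and angle between lid's own z axis and vertical below 0.06 rad), for 0.2 s.
At the end, for the whole second after the job is handed in: Pan seated on the shaker head with its tab in the notch, fine sieve on the pan, coarse sieve on it, lid on top; each within 3 mm of its seated height, 6 mm of the axis of the part below and 0.06 rad of level, pan and shaker x axes within 0.22 rad, all at rest (all of step 1 and all of step 2 and all of step 3 and all of step 4 and linear speed of each of pan, fine_sieve, coarse_sieve, lid below 0.02 m/s); the robot touches nothing.
It fails at once if the dropper bottle is moved by more than 25 mm (distance of dropper from where it was at the start of the episode above 0.025 m).
It fails at once if the crucible is moved by more than 25 mm (distance of crucible from where it was at the start of the episode above 0.025 m).
It fails at once if the stopper is moved by more than 25 mm (distance of stopper from where it was at the start of the episode above 0.025 m).
It also fails if it takes over 106 s, if anything falls off the work surface, if the arm or the gripper's body presses on something with over 40 N, if the wrist force passes 120 N, or if a joint passes its speed limit or range.

### The arm

A 6-joint arm with a two-finger parallel gripper is mounted at the origin on a cart in front of the work surface, level with it; the furniture and walls round the work are solid. World frame = base frame: x ahead of the robot, y to its left, z up, the work surface at z = 0. Lengths are in mm, angles in rad, forces in N, time in s.
With the tool pointing down it reaches from about 250 to 850 mm from the base axis. Payload 12.5 kg.
Tool frame: the origin (TCP) lies midway between the tips of the shut fingers; the grasp point (between the pads) lies 19 mm behind it; z points along the fingers, y is the line along which they close (so a half turn about z gives the same grasp; the last joint's range is limited). The gripper opens to 93 mm and grips with 3 to 60 N. Pads are 15 mm wide; open, the fingers measure 128 mm over their backs; the gripper's body (75 mm by 188 mm) begins 65 mm behind the grasp point.
Start: joints at [1.159, 0.351, 1.652, -0, 1.139, -0.085], TCP at [176.526, 520.887, 218.633] pointing down, gripper open.
Joint ranges: [-2.75, 2.75], [-0.79, 2.1], [0.01, 2.65], [-1.57, 4.71], [0.07, 3.14], [-2.87, 2.87]. Speed limits (rad/s): [2.22, 2.22, 2.79, 3.14, 3.14, 3.14].

### API

Orientations are given as a 3x3 rotation matrix whose columns are the frame's x, y, z axes.
In Python, from cell import manip gives the robot as it stands.
- The arm moves only by the tool drive_tool, never from a script. Its argument "rows" is a list that holds one entry, the list of rows, each a list of 7 numbers: the shift along the tool's x, y, z in mm, then the turn, a rotation vector about the tool's x, y, z in degrees, then the finger opening in mm, from 0 to 93. A call has exactly 8 rows; each row is the pose to reach, as a shift and turn from the pose commanded when the call began, along the tool's axes at that moment; what a row does not reach only later rows make up. A row lasts 1/10 s, in which the tool goes at most 50 mm and 8.59 degrees, less where a joint would pass 70% of its speed; a pose out of reach is approached as far as the arm can. A call with a gripper value outside its range is refused whole. The fingers move at their own pace and stop on an object; the grip force is fixed at half the most. Time passes only in rows, so rows that repeat a pose let the fingers close, or fill a call up. It gives the time, the measured TCP pose, the force, the opening and the grip force at its end, in the units of the state.
- manip.read_state(): the state, without advancing time (a new reading comes with each control period).
- manip.get_image(name): name is "scene" or "top" or "wrist"; returns a dict with "img" (480x640x3 uint8, blue, green, red), "camera_matrix" (3x3 intrinsics, pixels), "rvec" (rotation vector, rad) and "tvec" (3), from world to camera coordinates, as OpenCV has them. Camera axes: x right, y down, z forward; pixel columns grow to the right and rows downward; lengths in mm; the calibration is good to about 2 mm. A picture is of the moment at which its call begins. There is no depth.
- manip.hand_in(): hands the job in; it is judged then, once.
The state is a dict: "clock": time; "joint_pos": joint angles; "joint_velocities": joint speeds; "effort": joint torques, N m; "ee_pos": TCP position; "eef_rot": TCP orientation; "contact_force": force on the tool from outside, world axes, zero at the start; "moment": the same for the moment, N m; "gripper_width": finger opening in mm; "finger_force": force on a finger pad.
Only numpy, scipy, OpenCV 4.12 (cv2) and the standard library are available. Lean on these libraries where they do the work, as an engineer would, in place of code of your own. Each camera call takes 0.05 s, during which the arm holds its last target. There are 200 camera calls.

## Working session

There is one attempt and no reset: what is moved stays moved. The work goes in short steps, Python scripts to look and compute and a tool call to move; the robot and the scene stay as the last step left them, time stands still between calls to the robot, and variables do not carry over. Pictures are saved under pics/ and viewed, at most 14 in all, crops included, and the job is handed in when it is done.

Besides the shell and the picture viewer there is one more tool, called after "Request:" as name([rows], argument=value, ...), one row to a line, values as JSON. drive_tool: Moves the arm, as the interface text tells. Its arguments: {"type":"object","properties":{"rows":{"type":"array"}},"required":["rows"]}

```bash
mkdir -p pics; ls
python3 - <<'E'
from cell import manip
import cv2,numpy as np
s=manip.read_state();print(s['clock'],s['ee_pos'],np.round(s['eef_rot'],3).tolist())
for n in ['scene','top']:
    d=manip.get_image(n);cv2.imwrite(f'pics/{n}0.png',d['img']);np.savez(f'pics/{n}0.npz',**{k:np.array(v) for k,v in d.items()})
    R=cv2.Rodrigues(np.array(d['rvec'],float))[0];print(n,(-R.T@np.array(d['tvec']).ravel()).round(),np.array(d['camera_matrix']).round().tolist())
E
```

```text
pics
0.0 [176.38976953 520.58809436 218.1024623 ] [[-0.947, 0.321, -0.0], [0.321, 0.947, -0.001], [0.0, -0.001, -1.0]]
scene [-366. -766.  796.] [[622.0, 0.0, 323.0], [0.0, 622.0, 244.0], [0.0, 0.0, 1.0]]
top [ 398. -149. 1026.] [[505.0, 0.0, 318.0], [0.0, 505.0, 251.0], [0.0, 0.0, 1.0]]
```

View pics/top0.png

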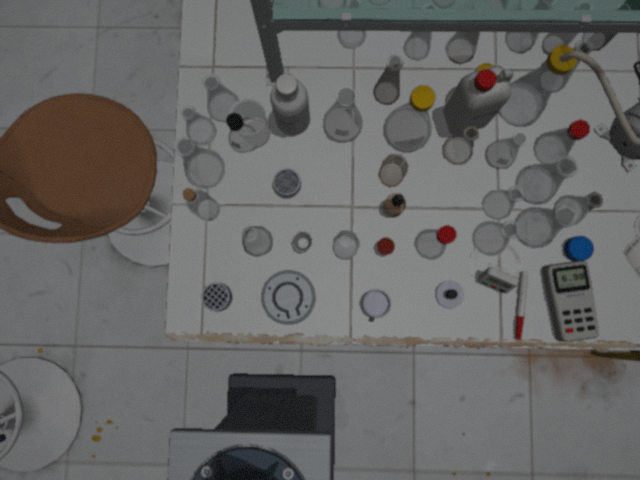

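View pics/scene0.png

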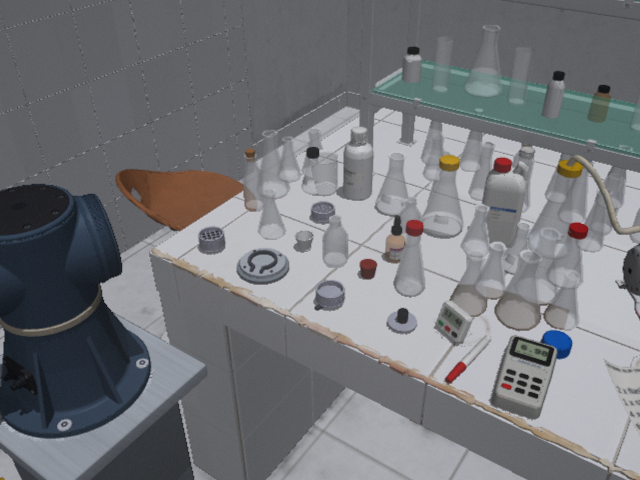

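Top view: coarse sieve (217,297), shaker (288,296), pan (375,303) with tab downwards, lid (450,293), fine sieve (287,183), crucible (301,242), stopper (385,246) and dropper (395,204). The scene view agrees, and the arm is outside both views on the left.

```bash
cat > h.py <<'E'
from cell import manip
import cv2,numpy as np
from scipy.spatial.transform import Rotation as Ro
def cam(d):
    R=cv2.Rodrigues(np.array(d['rvec'],float))[0];t=np.array(d['tvec'],float).ravel();return np.array(d['camera_matrix'],float),R,t
def ray(d,uv,z):
    K,R,t=cam(d);c=-R.T@t;v=R.T@np.linalg.inv(K)@[uv[0],uv[1],1];return (c+v*(z-c[2])/v[2])
def proj(d,p):
    K,R,t=cam(d);q=K@(R@np.array(p,float)+t);return q[:2]/q[2]
def go(p,yaw):
    "print tool-frame shift/turn to bring TCP to p, tool down, y axis at world angle yaw (mod pi)"
    s=manip.read_state();R=np.array(s['eef_rot']);e=np.array(s['ee_pos'])
    best=None
    for a in (yaw,yaw+np.pi):
        y=np.array([np.cos(a),np.sin(a),0]);z=np.array([0,0,-1.]);T=np.c_[np.cross(y,z),y,z]
        r=np.degrees(Ro.from_matrix(R.T@T).as_rotvec())
        if best is None or np.linalg.norm(r)<np.linalg.norm(best): best=r
    print('t',round(s['clock'],2),'tcp',e.round(1),'shift',(R.T@(np.array(p)-e)).round(1),'turn',best.round(1),'j6',round(s['joint_pos'][5],2))
def st():
    s=manip.read_state();R=np.array(s['eef_rot']);print('t',round(s['clock'],2),'tcp',np.round(s['ee_pos'],1),'yaw y',np.degrees(np.arctan2(R[1,1],R[0,1])).round(1),'tilt',R[:,2].round(3),'F',np.round(s['contact_force'],1),'w',round(s['gripper_width'],1),'j',np.round(s['joint_pos'],2))
E
python3 - <<'E'
from h import *
d=dict(np.load('pics/top0.npz'))
for n,u,z in [('coarse',(217,297),38),('shaker',(288,296),20),('notch',(288,315),27),('pan',(375,303),34),('tab',(371,321),4),('lid',(450,293),10),('fine',(287,183),30),('crucible',(301,242),34),('stopper',(385,246),30)]:print(n,ray(d,u,z).round())
g=d['img']; c=np.hstack([cv2.resize(g[260:335,190:325],None,fx=3,fy=3,interpolation=2),cv2.resize(g[260:335,340:475],None,fx=3,fy=3,interpolation=2)])
go([270,-140,200],np.pi/2);go([270,80,250],np.pi/2)
E
```

```text
coarse [413.  67.  38.]
shaker [418. -71.  20.]
notch [381. -72.  27.]
pan [ 408. -242.   34.]
tab [ 372. -237.    4.]
lid [ 431. -394.   10.]
fine [645. -64.  30.]
crucible [525. -95.  34.]
stopper [ 520. -262.   30.]
t 0.1 tcp [176.4 520.6 218.2] shift [-300.7 -595.6   18.7] turn [ -0.1  -0.  -18.7] j6 -0.08
t 0.1 tcp [176.4 520.6 218.2] shift [-230.1 -387.3  -31.5] turn [ -0.1  -0.  -18.7] j6 -0.08
```

Request:
drive_tool([
  [[-27,-35,-1,0,0,-2,93],[-54,-70,-3,0,0,-5,93],[-81,-105,-4,0,0,-8,93],[-108,-140,-6,0,0,-11,93],[-135,-175,-7,0,0,-14,93],[-162,-210,-8,0,0,-17,93],[-189,-245,-10,0,0,-18.7,93],[-213,-281,-11,0,0,-18.7,93]],
])

```text
clock: 0.9
ee_pos: [288.2, 184.8, 229.7]
eef_rot: [[-1.0, -0.001, 0.0], [-0.001, 1.0, 0.0], [-0.0, 0.0, -1.0]]
contact_force: [0.6, 0.0, 0.5]
gripper_width: 93.0
finger_force: 0.0
```

Run:
```python
from h import *
st();go([400,-150,240],np.pi/2)
```

```text
t 0.9 tcp [288.2 184.8 229.7] yaw y 90.1 tilt [ 0.  0. -1.] F [0.6 0.  0.5] w 93.0 j [ 0.43 -0.06  2.11 -0.    1.09 -1.14]
t 0.9 tcp [288.2 184.8 229.7] shift [-111.4 -334.9  -10.3] turn [0.  0.  0.1] j6 -1.14
```

Request:
drive_tool([
  [[-14,-42,-2,0,0,0,93],[-28,-84,-4,0,0,0,93],[-42,-126,-6,0,0,0,93],[-56,-168,-8,0,0,0,93],[-70,-210,-10,0,0,0,93],[-84,-252,-10,0,0,0,93],[-98,-294,-10,0,0,0,93],[-111,-335,-10,0,0,0,93]],
])

```text
clock: 1.7
ee_pos: [399.0, -150.7, 239.5]
eef_rot: [[-1.0, 0.001, -0.0], [0.001, 1.0, 0.0], [0.0, 0.0, -1.0]]
contact_force: [0.2, 0.6, 0.3]
gripper_width: 92.8
finger_force: 0.0
```

Run:
```python
from h import *
d=manip.get_image('wrist');cv2.imwrite('pics/w1.png',d['img']);np.savez('pics/w1.npz',**d)
K,R,t=cam(d);print((-R.T@t).round(),R[2].round(2));st()
```

```text
[ 316. -151.  406.] [ 0.3  -0.   -0.96]
t 1.75 tcp [ 400.7 -155.   239.6] yaw y 89.9 tilt [ 0.001 -0.002 -1.   ] F [-1.7 -0.8 -1.7] w 93.2 j [-0.48  0.1   1.92 -0.    1.12 -2.04]
```

View pics/w1.png

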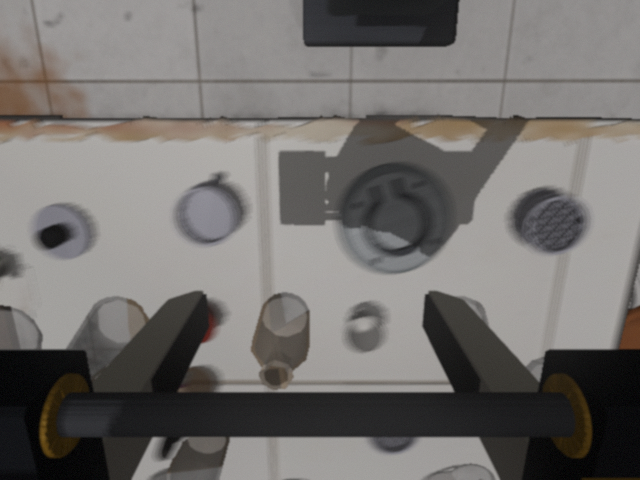

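The wrist view is slightly blurred. It shows the lid (63,231), the pan (210,210) with its tab at (219,178), the shaker (398,217) with its notch upwards, and the coarse sieve (550,220). I'll retake it now that the arm is at rest.

Run:
```python
from h import *
d=manip.get_image('wrist');np.savez('pics/w2.npz',**d)
g=d['img'];st()
cv2.imwrite('pics/w2.png',cv2.resize(g[140:290,160:480],(800,375),interpolation=cv2.INTER_CUBIC))
```

```text
t 1.8 tcp [ 399.7 -152.3  239.3] yaw y 89.8 tilt [-0.    -0.001 -1.   ] F [-0.3 -0.9 -0.8] w 93.3 j [-0.47  0.1   1.92 -0.    1.12 -2.04]
```

View pics/w2.png

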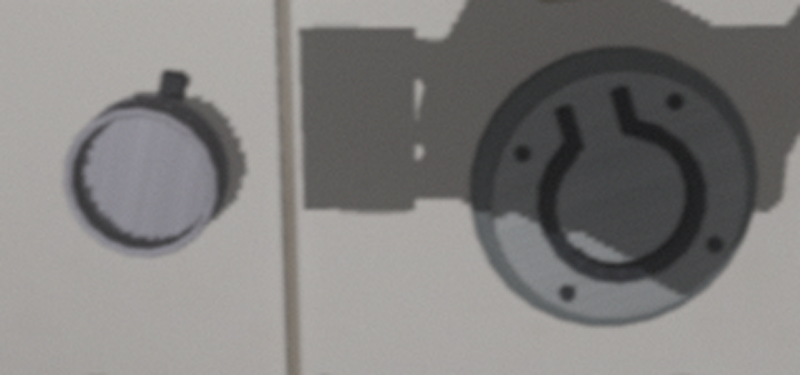

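The crop shows the pan rim centred at (143,182), with the tab tip at (175,73). The collar centre is (622,197), and the guide ends are at (565,107) and (622,89).

Run:
```python
from h import *
d=dict(np.load('pics/w2.npz'))
P=lambda u,v,z:ray(d,(160+u/2.5,140+v/2.5),z)
def ell(us,z): # points round the contour
    e=[P(*u,z)[:2] for u in us];e=np.array(e);A=np.c_[2*e,np.ones(len(e))];s=np.linalg.lstsq(A,(e**2).sum(1),rcond=None)[0];return s[:2],np.sqrt(s[2]+s[:2]@s[:2])
print(ell([(64,180),(222,180),(145,257),(143,106)],34)) 
pc=P(143,182,34);tab=P(175,73,7);sc=P(622,197,27);g=(P(565,107,27)+P(622,89,27))/2
print(pc,tab,sc,g, np.linalg.norm(P(538,197,27)-P(707,197,27)))
for n,a,b in(('pan',pc,tab),('sh',sc,g)):
    v=(a-b)[:2];print(n,np.degrees(np.arctan2(v[1],v[0])),np.linalg.norm(v))
```

```text
(array([ 407.77307038, -243.53578376]), np.float64(28.2025727643456))
[ 407.37930577 -243.57872818   34.        ] [ 372.01774528 -235.1384316     7.        ] [414.85752775 -69.32232011  27.        ] [378.34534417 -81.88270856  27.        ] 62.14992096028056
pan -13.424506079056572 36.3548974257007
sh 18.98349390704948 38.6122119025505
```

Run:
```python
from h import *
go([407.6,-243.6,50],np.radians(76.6))
```

```text
t 1.8 tcp [ 399.7 -152.3  239.3] shift [ -8.3 -91.2 189.4] turn [-0.   0.  13.2] j6 -2.04
```

Request:
drive_tool([
  [[-1,-15,30,0,0,2,93],[-3,-32,62,0,0,5,93],[-5,-50,95,0,0,8,93],[-7,-66,130,0,0,11,93],[-8,-80,160,0,0,13,93],[-8,-90,182,0,0,13.2,93],[-8,-92,190,0,0,13.2,93],[-8,-92,190,0,0,13.2,93]],
])

```text
clock: 2.6
ee_pos: [406.4, -239.9, 49.1]
eef_rot: [[-0.973, 0.229, -0.002], [0.229, 0.973, 0.001], [0.002, 0.001, -1.0]]
contact_force: [-0.8, 1.1, 0.2]
gripper_width: 92.8
finger_force: 0.0
```

Run:
```python
from h import *
st();go([407.6,-243.6,14],np.radians(76.6))
d=manip.get_image('wrist');cv2.imwrite('pics/w3.png',d['img'])
```

```text
t 2.6 tcp [ 406.4 -239.9   49.1] yaw y 76.8 tilt [-0.002  0.001 -1.   ] F [-0.8  1.1  0.2] w 92.8 j [-0.63  0.48  1.98  0.    0.69 -1.97]
t 2.6 tcp [ 406.4 -239.9   49.1] shift [-2.1 -3.3 35.1] turn [ 0.1 -0.1  0.2] j6 -1.97
```

View pics/w3.png

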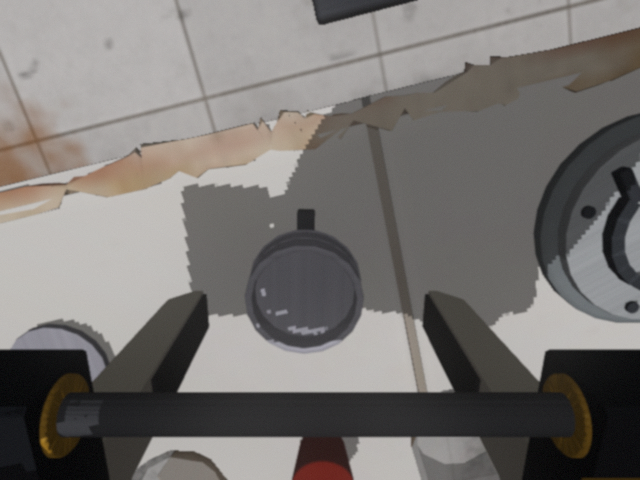

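The pan rim is centred at about (305,292) and its tab at (306,218), so it is aligned with the gripper. The fingers at columns 207 and 425 have the pan between them.

Run:
```python
from h import *
d=manip.get_image('wrist');st()
pc=ray(d,(305,292),34);tab=ray(d,(306.5,209),7);v=(pc-tab)[:2];print(pc,tab,np.degrees(np.arctan2(v[1],v[0])),np.linalg.norm(v))
go([pc[0],pc[1],14],np.radians(76.6))
```

```text
t 2.7 tcp [ 407.2 -240.2   50.5] yaw y 76.8 tilt [ 0.001 -0.    -1.   ] F [0.4 0.2 0.5] w 92.9 j [-0.63  0.48  1.98  0.    0.69 -1.97]
[ 404.77949144 -244.36941391   34.        ] [ 372.24764553 -236.37806988    7.        ] -13.801256169881002 33.49899369080145
t 2.7 tcp [ 407.2 -240.2   50.5] shift [ 1.4 -4.6 36.5] turn [-0.   0.   0.2] j6 -1.97
```

Request:
drive_tool([
  [[0,-2,6,0,0,0,93],[0,-4,18,0,0,0,93],[0,-4,28,0,0,0,93],[0,-4,36,0,0,0,93],[0,-4,36,0,0,0,93],[0,-4,36,0,0,0,45],[0,-4,36,0,0,0,45],[0,-4,36,0,0,0,45]],
])

```text
clock: 3.5
ee_pos: [406.1, -244.7, 13.9]
eef_rot: [[-0.973, 0.229, 0.0], [0.229, 0.973, -0.0], [-0.001, -0.0, -1.0]]
contact_force: [0.6, 0.2, -0.7]
gripper_width: 73.6
finger_force: 0.0
```

Request:
drive_tool([
  [[0,0,0,0,0,0,45],[0,0,0,0,0,0,45],[0,0,-3,0,0,0,45],[0,0,-10,0,0,0,45],[0,0,-25,0,0,0,45],[0,0,-45,0,0,0,45],[0,0,-60,0,0,0,45],[0,0,-60,0,0,0,45]],
])

```text
clock: 4.3
ee_pos: [406.8, -245.2, 75.5]
eef_rot: [[-0.973, 0.229, 0.003], [0.229, 0.973, -0.002], [-0.003, -0.001, -1.0]]
contact_force: [0.3, 0.1, -1.9]
gripper_width: 55.9
finger_force: 30.0
```

Run:
```python
from h import *
st();go([415,-69.3,75],np.radians(109))
d=manip.get_image('wrist');cv2.imwrite('pics/w4.png',d['img']);d=manip.get_image('scene');cv2.imwrite('pics/s4.png',d['img'])
```

```text
t 4.3 tcp [ 406.8 -245.2   75.5] yaw y 76.8 tilt [ 0.003 -0.002 -1.   ] F [ 0.3  0.1 -1.9] w 55.9 j [-0.64  0.43  1.96  0.    0.75 -1.98]
t 4.3 tcp [ 406.8 -245.2   75.5] shift [ 32.3 173.1   0.2] turn [ -0.1   0.2 -32.2] j6 -1.98
```

View pics/w4.png

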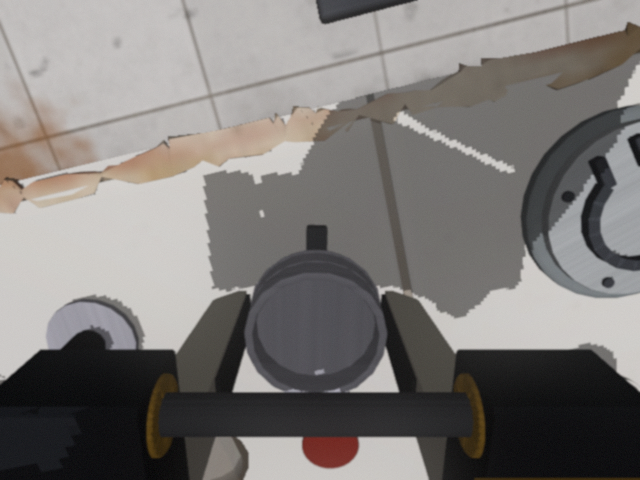

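The pan is held, with its rim centred at about (316,320) and its tab tip at (317,227). The width of 55.9 means the pads are on the 56 mm wall.

Run:
```python
from h import *
d=manip.get_image('wrist');s=manip.read_state();e=np.array(s['ee_pos']);R=np.array(s['eef_rot']);st()
a=[ray(d,(u,v),e[2]+20) for u,v in((246,325),(386,325),(316,250),(316,391))];A=np.array(a)[:,:2];c=(A[0]+A[1])/2*[0,1]+ 0;print(A)
c=(A[2]+A[3])/2;tab=ray(d,(317,227),e[2]-7);v=c-tab[:2];print('centre',c,'tool off',R.T@np.r_[c-e[:2],0],np.degrees(np.arctan2(v[1],v[0])),np.linalg.norm(v), np.linalg.norm(A[2]-A[3]),np.linalg.norm(A[0]-A[1]))
```

```text
t 4.45 tcp [ 405.7 -244.4   73.2] yaw y 76.8 tilt [-0.  0. -1.] F [ 0.6  0.7 -1.9] w 55.8 j [-0.64  0.43  1.96 -0.    0.74 -1.98]
[[ 396.79525243 -269.70283302]
 [ 409.11081628 -217.06984339]
 [ 373.21891926 -236.4375479 ]
 [ 432.15270872 -250.20704225]]
centre [ 402.68581399 -243.32229507] tool off [3.17494763e+00 3.26100829e-01 1.50454784e-03] -13.986543073925962 31.50730301515559 60.52099234773238 54.0546455997058
```

Request:
drive_tool([
  [[3,18,0,0,0,-3,45],[8,45,0,0,0,-8,45],[14,75,0,0,0,-14,45],[20,108,0,0,0,-20,45],[25,138,0,0,0,-26,45],[29,160,0,0,0,-31,45],[31,171,0,0,0,-32.8,45],[31,172,0,0,0,-32.8,45]],
])

```text
clock: 5.25
ee_pos: [414.8, -69.3, 73.2]
eef_rot: [[-0.942, -0.336, -0.001], [-0.336, 0.942, 0.0], [0.001, 0.001, -1.0]]
contact_force: [-0.9, -0.1, -1.3]
gripper_width: 56.0
finger_force: 30.0
```

Run:
```python
from h import *
d=manip.get_image('wrist');d=manip.get_image('wrist');st();cv2.imwrite('pics/w5.png',d['img']);np.savez('pics/w5.npz',**d)
go([415,-69.3,75],np.radians(109))
```

```text
t 5.35 tcp [415.2 -70.5  73.4] yaw y 109.5 tilt [-0. -0. -1.] F [ 0.1 -1.  -1.2] w 55.9 j [-0.28  0.36  2.09 -0.    0.69 -2.19]
t 5.35 tcp [415.2 -70.5  73.4] shift [-0.2  1.1 -1.6] turn [ 0.  -0.   0.5] j6 -2.19
```

View pics/w5.png

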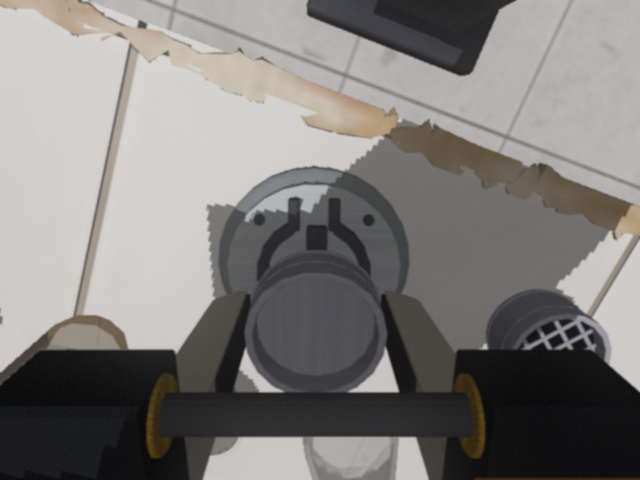

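The tab (316,237) lies centred between the guides (296 and 335, ends at row 198). The pan is above the collar.

Run:
```python
from h import *
d=dict(np.load('pics/w5.npz'));a=np.radians(19.2);v=np.array([np.cos(a),np.sin(a)])
print('tilt edge',[ (ray(d,u,z)[:2]+r*v).round(1) for u,z,r in (((315.5,198),27,41),((314,183),20,55),((314,167),0,55))])
g=[ray(d,u,27) for u in((296,203),(335,203),(296,225),(335,225))];w=(g[2]+g[3]-g[0]-g[1])[:2];print(np.degrees(np.arctan2(w[1],w[0])))
print('pan', (ray(d,(316.5,227),66.5)[:2]+37*v).round(1),(ray(d,(316,391),93.5)[:2]-28*v).round(1))
h=((ray(d,(219,250),0)+ray(d,(409,250),0))/2);print('housing mid',h, 'TCP lateral', )
n=np.array([-v[1],v[0]])
for q in (ray(d,(315.5,203),27),ray(d,(316.5,230),66),ray(d,(316,325),93.5),h): print((q[:2]-[415,-70])@n)
```

```text
tilt edge [array([416.5, -69.5]), array([423.9, -67.8]), array([418.5, -69.7])]
19.57723067692455
pan [416.8 -68.9] [413.4 -69.9]
housing mid [412.8820932  -71.40390864   0.        ] TCP lateral
0.016047067583360282
0.4358431542359986
0.38215139504579276
-0.6293092348314093
```

Request:
drive_tool([
  [[-1,0,5,0,0,0,45],[-1,0,15,0,0,0,45],[-1,0,23,0,0,0,45],[-1,0,28,0,0,0,45],[-1,0,31,0,0,0,45],[-1,0,34,0,0,0,45],[-1,0,37,0,0,0,45],[-1,0,38.5,0,0,0,45]],
])

```text
clock: 6.15
ee_pos: [416.1, -69.7, 35.0]
eef_rot: [[-0.942, -0.335, 0.0], [-0.335, 0.942, -0.0], [-0.0, -0.0, -1.0]]
contact_force: [-0.0, -0.6, -2.0]
gripper_width: 55.6
finger_force: 30.0
```

Run:
```python
from h import *
st();d=manip.get_image('wrist');st();cv2.imwrite('pics/w6.png',d['img'])
```

```text
t 6.15 tcp [416.1 -69.7  35. ] yaw y 109.6 tilt [ 0. -0. -1.] F [-0.  -0.6 -2. ] w 55.6 j [-0.28  0.44  2.11 -0.    0.59 -2.19]
t 6.2 tcp [416.  -69.6  34.9] yaw y 109.6 tilt [-0.  0. -1.] F [-0.3 -0.6 -0.9] w 55.6 j [-0.28  0.44  2.11 -0.    0.59 -2.19]
```

View pics/w6.png

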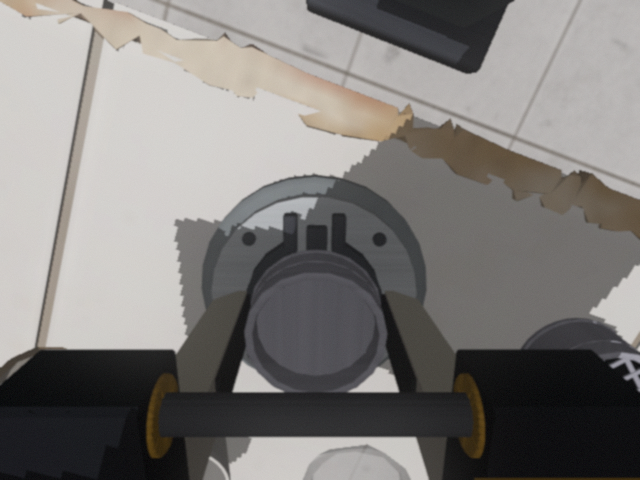

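The tab (317,237) sits between the guides (290 and 339) and the rim is level. TCP z is 35, so the pan is about 1 mm off its seat. Releasing.

Request:
drive_tool([
  [[-1,0,1,0,0,0,90],[-1,0,1,0,0,0,90],[-1,0,1,0,0,0,90],[-1,0,1,0,0,0,90],[-1,0,-5,0,0,0,90],[-1,0,-30,0,0,0,90],[-1,0,-70,0,0,0,90],[-1,0,-115,0,0,0,90]],
])

```text
clock: 7.0
ee_pos: [416.2, -69.1, 151.4]
eef_rot: [[-0.942, -0.335, -0.002], [-0.335, 0.942, 0.001], [0.001, 0.001, -1.0]]
contact_force: [0.5, 0.1, 0.2]
gripper_width: 90.1
finger_force: 0.0
```

Run:
```python
from h import *
d=manip.get_image('wrist');d=manip.get_image('wrist');st();cv2.imwrite('pics/w7.png',d['img']);np.savez('pics/w7.npz',**d)
go([600,-64,200],np.pi/2)
```

```text
t 7.1 tcp [419.4 -70.  155.2] yaw y 109.6 tilt [ 0.008 -0.002 -1.   ] F [0.3 0.  0.2] w 90.0 j [-0.27  0.21  2.03  0.    0.9  -2.19]
t 7.1 tcp [419.4 -70.  155.2] shift [-172.4  -55.1  -43.3] turn [-0.2  0.5 19.6] j6 -2.19
```

View pics/w7.png

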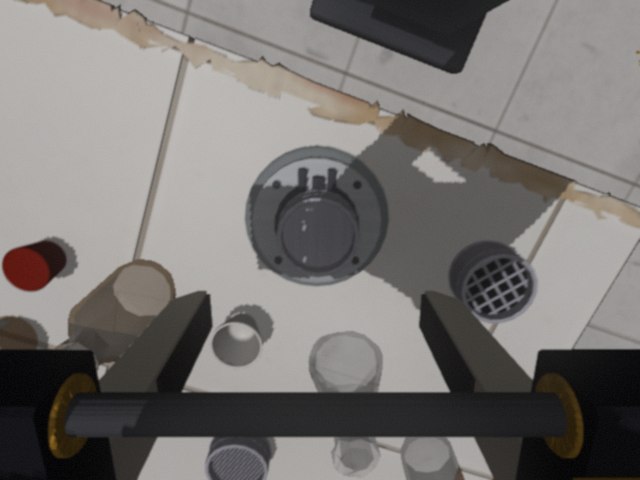

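The pan is concentric on the deck, with its rim centred at about (316,231). The coarse sieve rim is at about (501,286), and the fine sieve is at (240,465).

Run:
```python
from h import *
d=dict(np.load('pics/w7.npz'))
print('pan',ray(d,(316.5,231),54),'w',np.linalg.norm(ray(d,(276,231),54)-ray(d,(357,231),54)),'coarse',ray(d,(500.5,285),38),'fine',ray(d,(239,466),30))
```

```text
pan [414.69538298 -71.19309473  54.        ] w 53.64110378665974 coarse [412.49157095  70.48016521  38.        ] fine [645.69086542 -60.57880749  30.        ]
```

Request:
drive_tool([
  [[-5,-2,-30,0,0,2,93],[-25,-8,-50,0,0,5,93],[-52,-17,-54,0,0,8,93],[-82,-26,-54,0,0,11,93],[-112,-36,-50,0,0,14,93],[-142,-46,-46,0,0,17,93],[-165,-53,-44,0,0,19.6,93],[-172,-55,-43,0,0,19.6,93]],
])

```text
clock: 7.9
ee_pos: [598.6, -63.4, 192.2]
eef_rot: [[-1.0, 0.001, -0.001], [0.001, 1.0, 0.0], [0.001, 0.0, -1.0]]
contact_force: [-0.9, -0.2, -0.0]
gripper_width: 93.0
finger_force: 0.0
```

Run:
```python
from h import *
d=manip.get_image('wrist');d=manip.get_image('wrist');st();cv2.imwrite('pics/w8.png',d['img']);np.savez('pics/w8.npz',**d)
print(proj(d,(645,-66,30)))
```

```text
t 8.0 tcp [597.3 -63.4 192.4] yaw y 90.1 tilt [-0.001  0.    -1.   ] F [-1.  -0.9  1. ] w 93.1 j [-0.18  0.47  1.54 -0.    1.13 -1.76]
[311.82831114 272.40400216]
```

View pics/w8.png

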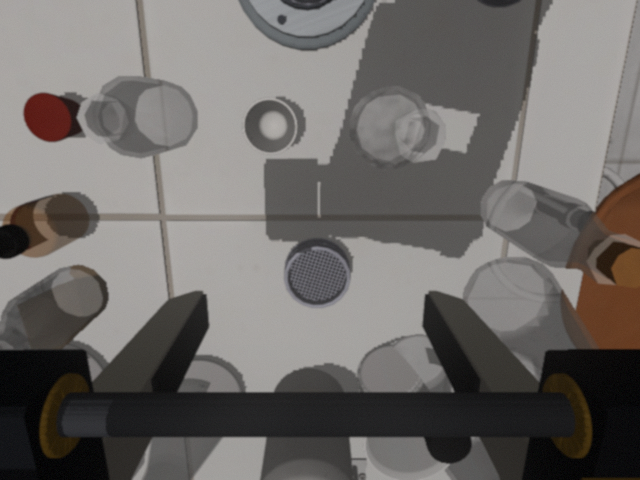

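The fine sieve rim is centred at (317,274) with clear space round it. The nearest neighbours are the bottle (310,370) and flasks (400,345) and (510,295).

Run:
```python
from h import *
d=dict(np.load('pics/w8.npz'))
c=ray(d,(317.5,274.5),30);print(c, np.linalg.norm(ray(d,(284,274),30)-ray(d,(351,274),30)))
for u in((400,338),(312,368),(470,290),(100,275),(215,360)):print(u,ray(d,u,0).round(),ray(d,u,100).round())
go([c[0],c[1],80],np.pi/2)
```

```text
[646.85944103 -61.28890608  30.        ] 55.65164736313798
(400, 338) [724.  18.   0.] [666.  -5. 100.]
(312, 368) [757. -66.   0.] [689. -65. 100.]
(470, 290) [674.  79.   0.] [630.  39. 100.]
(100, 275) [ 660. -258.    0.] [ 619. -204.  100.]
(215, 360) [ 748. -160.    0.] [ 683. -133.  100.]
t 8.0 tcp [597.3 -63.4 192.4] shift [-49.7   2.1 112.3] turn [ 0.  -0.1  0.1] j6 -1.76
```

Request:
drive_tool([
  [[-10,0,10,0,0,0,93],[-28,1,35,0,0,0,93],[-42,2,65,0,0,0,93],[-49,2,95,0,0,0,93],[-49.5,2,120,0,0,0,93],[-49.5,2,132,0,0,0,93],[-49.5,2,136,0,0,0,93],[-49.5,2,136,0,0,0,93]],
])

```text
clock: 8.8
ee_pos: [647.0, -61.7, 57.5]
eef_rot: [[-1.0, 0.0, 0.0], [0.0, 1.0, -0.0], [-0.0, -0.0, -1.0]]
contact_force: [0.7, 0.4, 0.7]
gripper_width: 93.2
finger_force: 0.0
```

Run:
```python
from h import *
d=manip.get_image('wrist');st();cv2.imwrite('pics/w9.png',d['img']);np.savez('pics/w9.npz',**d)
g=cv2.cvtColor(d['img'],6)
go([646.5,-61.5,13],np.pi/2);print(proj(d,(646.5,-61.5,30)))
```

```text
t 8.85 tcp [647.4 -61.7  58.2] yaw y 90.0 tilt [ 0.001 -0.    -1.   ] F [-0.3 -0.8  0.5] w 92.9 j [-0.17  0.71  1.49 -0.    0.94 -1.74]
t 8.85 tcp [647.4 -61.7  58.2] shift [ 0.9  0.2 45.2] turn [-0.   0.1 -0. ] j6 -1.74
[315.36390663 283.34484966]
```

View pics/w9.png

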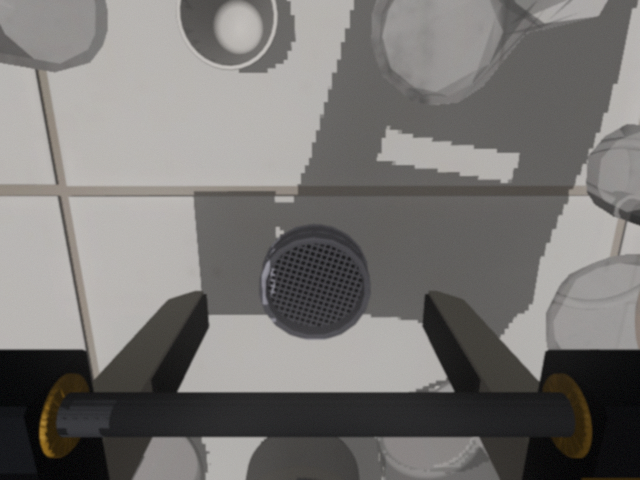

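The sieve is centred at (314.5,286) between the fingers, within 1 mm of the prediction. Descending to grip.

Request:
drive_tool([
  [[0,0,10,0,0,0,93],[0,0,25,0,0,0,93],[0,0,38,0,0,0,93],[0,0,45,0,0,0,93],[0,0,45,0,0,0,75],[0,0,45,0,0,0,45],[0,0,45,0,0,0,45],[0,0,45,0,0,0,45]],
])

```text
clock: 9.65
ee_pos: [647.3, -61.6, 12.7]
eef_rot: [[-1.0, 0.0, 0.001], [0.0, 1.0, -0.0], [-0.001, -0.0, -1.0]]
contact_force: [-0.5, 0.1, 0.7]
gripper_width: 65.4
finger_force: 0.0
```

Request:
drive_tool([
  [[0,0,0,0,0,0,45],[0,0,0,0,0,0,45],[0,0,-5,0,0,0,45],[0,0,-20,0,0,0,45],[0,0,-50,0,0,0,45],[0,0,-90,0,0,0,45],[0,0,-135,0,0,0,45],[0,0,-175,0,0,0,45]],
])

```text
clock: 10.45
ee_pos: [647.0, -61.6, 190.6]
eef_rot: [[-1.0, 0.0, 0.002], [0.0, 1.0, -0.0], [-0.002, -0.0, -1.0]]
contact_force: [0.8, -1.0, -1.4]
gripper_width: 55.2
finger_force: 30.0
```

Run:
```python
from h import *
st();go([416,-70,185],np.pi/2)
```

```text
t 10.45 tcp [647.  -61.6 190.6] yaw y 90.0 tilt [ 0.002 -0.    -1.   ] F [ 0.8 -1.  -1.4] w 55.2 j [-0.17  0.56  1.4   0.    1.18 -1.74]
t 10.45 tcp [647.  -61.6 190.6] shift [231.   -8.5   5.2] turn [-0.   0.1 -0. ] j6 -1.74
```

Request:
drive_tool([
  [[20,-1,0,0,0,0,45],[55,-2,0,0,0,0,45],[95,-3,0,0,0,0,45],[135,-5,0,0,0,0,45],[175,-6,10,0,0,0,45],[208,-8,40,0,0,0,45],[228,-8,75,0,0,0,45],[231,-8,95,0,0,0,45]],
])

```text
clock: 11.25
ee_pos: [413.3, -69.1, 91.5]
eef_rot: [[-1.0, 0.001, -0.001], [0.001, 1.0, 0.0], [0.001, 0.0, -1.0]]
contact_force: [0.4, 0.3, -2.1]
gripper_width: 54.8
finger_force: 30.0
```

Run:
```python
from h import *
d=manip.get_image('wrist');d=manip.get_image('wrist');d=manip.get_image('wrist');st();cv2.imwrite('pics/w10.png',d['img']);np.savez('pics/w10.npz',**d)
e=manip.read_state()['ee_pos']
print('pan rim pred L,R,near',[proj(d,p).round(1) for p in((415.7,-98,54),(415.7,-42,54),(387.7,-70,54),(443.7,-70,54))])
print('sieve rim pred',[proj(d,(e[0]+a,e[1]+b,e[2]+17)).round(1) for a,b in((28,0),(0,28),(0,-28),(-28,0))],'go');go([415.7,-70,74],np.pi/2)
```

```text
t 11.4 tcp [416.  -69.5  92.6] yaw y 90.0 tilt [-0.001  0.    -1.   ] F [ 0.2 -0.6 -1.2] w 55.3 j [-0.28  0.32  2.08  0.    0.74 -1.85]
pan rim pred L,R,near [array([259.3, 279.2]), array([367.6, 279.2]), array([313.4, 226.9]), array([313.5, 327.7])]
sieve rim pred [array([314.3, 394.5]), array([385.6, 333.8]), array([242.8, 333.8]), array([314.2, 266.9])] go
t 11.4 tcp [416.  -69.5  92.6] shift [ 0.3 -0.5 18.6] turn [ 0. -0. -0.] j6 -1.85
```

View pics/w10.png

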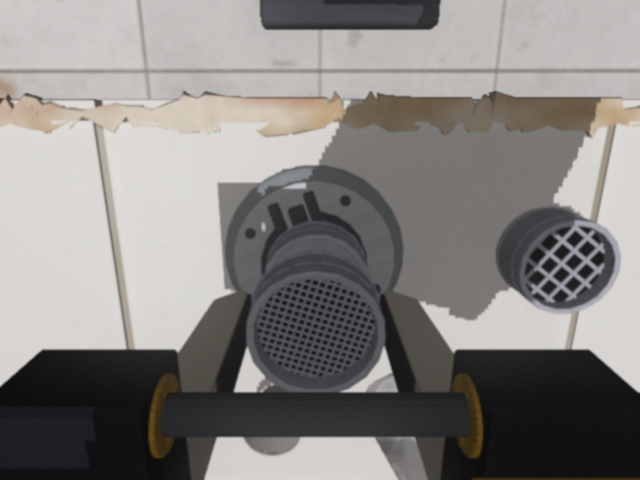

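The fine sieve is held level, with its rim at columns 247 to 385 and lower edge at row 392. It is over the pan, whose visible body is centred at about column 315. Lowering.

Request:
drive_tool([
  [[0,-0.5,6,0,0,0,45],[0,-0.5,15,0,0,0,45],[0,-0.5,21,0,0,0,45],[0,-0.5,24,0,0,0,45],[0,-0.5,26,0,0,0,45],[0,-0.5,28,0,0,0,45],[0,-0.5,29.5,0,0,0,45],[0,-0.5,31,0,0,0,45]],
])

```text
clock: 12.2
ee_pos: [416.1, -70.0, 61.1]
eef_rot: [[-1.0, 0.0, 0.0], [0.0, 1.0, -0.0], [-0.0, -0.0, -1.0]]
contact_force: [-1.1, 0.4, -1.0]
gripper_width: 54.8
finger_force: 30.0
```

Run:
```python
from h import *
st()
d=manip.get_image('wrist');st();cv2.imwrite('pics/w11.png',d['img'])
```

```text
t 12.2 tcp [416.1 -70.   61.1] yaw y 90.0 tilt [ 0. -0. -1.] F [-1.1  0.4 -1. ] w 54.8 j [-0.28  0.39  2.1   0.    0.66 -1.85]
t 12.25 tcp [415.9 -70.   60.9] yaw y 90.0 tilt [-0.  0. -1.] F [-0.2 -0.3 -1.6] w 54.9 j [-0.28  0.39  2.1  -0.    0.66 -1.85]
```

Request:
drive_tool([
  [[0,0,0.5,0,0,0,90],[0,0,0.5,0,0,0,90],[0,0,0.5,0,0,0,90],[0,0,0.5,0,0,0,90],[0,0,-5,0,0,0,90],[0,0,-25,0,0,0,90],[0,0,-60,0,0,0,90],[0,0,-95,0,0,0,90]],
])

```text
clock: 13.05
ee_pos: [415.6, -69.9, 157.5]
eef_rot: [[-1.0, 0.0, -0.001], [0.0, 1.0, 0.0], [0.001, 0.0, -1.0]]
contact_force: [-0.0, 0.8, -0.1]
gripper_width: 90.2
finger_force: 0.0
```

Run:
```python
from h import *
d=manip.get_image('wrist');d=manip.get_image('wrist');d=manip.get_image('wrist');st();cv2.imwrite('pics/w12.png',d['img']);np.savez('pics/w12.npz',**d)
# circle detection of top rim in crop round predicted place
g=cv2.cvtColor(d['img'],6)
for n,p in(('fine',(415.7,-70,78)),('coarse',(412.5,70.5,38))):
    q=proj(d,p);r=np.linalg.norm(proj(d,np.add(p,(0,28,0)))-q);print(n,q,r)
    x0,y0=(q-r*1.5).astype(int).clip(0);c=g[y0:y0+int(3*r),x0:x0+int(3*r)]
    h=cv2.HoughCircles(cv2.GaussianBlur(c,(3,3),0),cv2.HOUGH_GRADIENT_ALT,1,3,param1=120,param2=.5,minRadius=int(r*.8),maxRadius=int(r*1.2))
    if h is not None:
        for a in h[0][:5]:print(a+[x0,y0,0],ray(d,a[:2]+[x0,y0],p[2]))
print('fine rim pred', [proj(d,np.add((415.7,-70,78),a)).round(1) for a in((0,-28,0),(0,28,0),(-28,0,0),(28,0,0))])
```

```text
t 13.2 tcp [417.  -70.3 158. ] yaw y 90.0 tilt [ 0.004 -0.001 -1.   ] F [ 0.2  0.2 -0.1] w 90.4 j [-0.28  0.2   2.03 -0.    0.91 -1.85]
fine [316.14964918 245.00360413] 45.542055658336025
[317.       245.        47.046772] [415.69707986 -69.47709574  78.        ]
[321.         232.          45.75847244] [407.35982055 -67.0551505   78.        ]
[337.         232.          45.10100174] [407.349553  -57.3125352  78.       ]
[335.        237.         42.0865097] [410.53702461 -58.48406246  78.        ]
[294.         225.          45.91875839] [402.95502401 -83.43423946  78.        ]
coarse [516.34474873 223.0570311 ] 39.93519034509289
[512.         223.          39.19769669] [412.46161896  67.44777101  38.        ]
[499.         217.          38.57205963] [408.12904604  57.762035    38.        ]
fine rim pred [array([270.6, 245. ]), array([361.7, 245.1]), array([316.2, 200.3]), array([316.1, 286.9])]
```

View pics/w12.png

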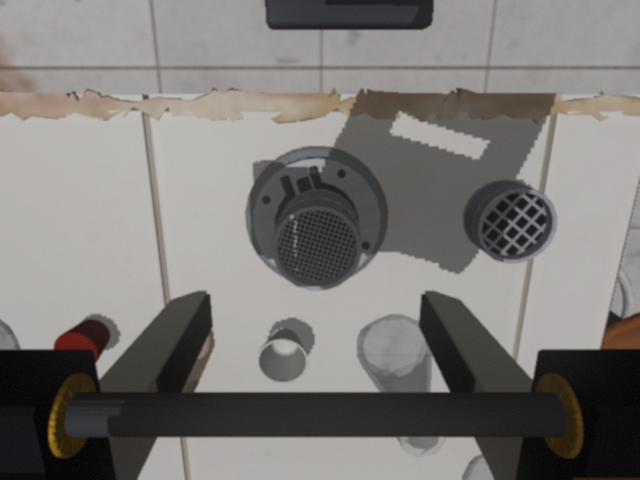

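The fine sieve is home, its rim centred at (317,246) as predicted. The coarse sieve rim is centred at (516,222), which gives (412.5, 70.6).

Request:
drive_tool([
  [[0,15,0,0,0,0,93],[1,45,0,0,0,0,93],[2,80,10,0,0,0,93],[3,110,35,0,0,0,93],[3.5,132,65,0,0,0,93],[4,140,90,0,0,0,93],[4,141,98,0,0,0,93],[4,141,98,0,0,0,93]],
])

```text
clock: 14.0
ee_pos: [411.1, 70.8, 57.1]
eef_rot: [[-1.0, 0.0, -0.003], [0.0, 1.0, -0.0], [0.003, -0.0, -1.0]]
contact_force: [-0.1, 0.2, 0.1]
gripper_width: 93.0
finger_force: 0.0
```

```bash
cat >> h.py <<'E'
def circ(p,r0=28,lo=.88,hi=1.12):
    "Hough circles near a predicted rim point; world centres at its height"
    d=manip.get_image('wrist');d=manip.get_image('wrist');st();g=cv2.cvtColor(d['img'],6)
    q=proj(d,p);r=np.linalg.norm(proj(d,np.add(p,(0,r0,0)))-q)
    x0,y0=(q-r*1.4).astype(int).clip(0);c=g[y0:y0+int(2.8*r),x0:x0+int(2.8*r)]
    print('pred',q.round(1),r.round(1))
    h=cv2.HoughCircles(cv2.GaussianBlur(c,(3,3),0),cv2.HOUGH_GRADIENT_ALT,1,3,param1=100,param2=.4,minRadius=int(r*lo),maxRadius=int(r*hi))
    if h is not None:
        for a in h[0][:4]:print((a+[x0,y0,0]).round(1),ray(d,a[:2]+[x0,y0],p[2]).round(1))
    return d
E
python3 - <<'E'
from h import *
d=circ((412.5,70.5,38));np.savez('pics/w13.npz',**d)
go([412.5,70.5,16],np.pi/2)
E
```

```text
t 14.1 tcp [412.4  70.6  58.6] yaw y 89.9 tilt [ 0. -0. -1.] F [ 0.9 -0.1  0.4] w 92.7 j [ 0.06  0.39  2.11 -0.    0.65 -1.51]
pred [314.7 291.7] 58.6
[315.  289.   57.8] [411.1  70.6  38. ]
[321.  304.   58.6] [418.9  73.5  38. ]
[301.  287.   57.9] [410.1  64.   38. ]
[334.  293.   57.4] [413.2  79.7  38. ]
t 14.1 tcp [412.4  70.6  58.6] shift [-0.1 -0.1 42.6] turn [-0.   0.  -0.1] j6 -1.51
```

Request:
drive_tool([
  [[0,0,10,0,0,0,93],[0,0,25,0,0,0,93],[0,0,37,0,0,0,93],[0,0,42.5,0,0,0,93],[0,0,42.5,0,0,0,75],[0,0,42.5,0,0,0,45],[0,0,42.5,0,0,0,45],[0,0,42.5,0,0,0,45]],
])

```text
clock: 14.9
ee_pos: [412.3, 71.0, 16.0]
eef_rot: [[-1.0, 0.0, 0.001], [0.0, 1.0, 0.0], [-0.001, 0.0, -1.0]]
contact_force: [-0.5, -0.2, 0.2]
gripper_width: 65.9
finger_force: 0.0
```

Request:
drive_tool([
  [[0,0,0,0,0,0,45],[0,0,0,0,0,0,45],[0,0,-5,0,0,0,45],[0,0,-20,0,0,0,45],[0,0,-45,0,0,0,45],[0,0,-75,0,0,0,45],[0,0,-105,0,0,0,45],[0,0,-120,0,0,0,45]],
])

```text
clock: 15.7
ee_pos: [412.6, 71.1, 138.0]
eef_rot: [[-1.0, 0.0, 0.003], [0.0, 1.0, 0.0], [-0.003, 0.0, -1.0]]
contact_force: [-0.5, 0.3, -1.2]
gripper_width: 55.4
finger_force: 30.0
```

Run:
```python
from h import *
s=manip.read_state();e=s['ee_pos']
d=circ((e[0],e[1],e[2]+22));go([416,-69.7,115],np.pi/2)
```

```text
t 15.8 tcp [413.   71.1 137.5] yaw y 90.0 tilt [ 0.004  0.    -1.   ] F [-0.7 -0.9 -1.1] w 55.6 j [ 0.06  0.23  2.06 -0.    0.85 -1.51]
pred [314.8 332.3] 72.7
[316.  337.   72.1] [414.6  71.6 160. ]
[295.  320.   71.8] [407.3  63.5 160. ]
[328.  322.   71.8] [408.1  76.1 160. ]
[311.  307.   71.7] [401.8  69.7 160. ]
t 15.8 tcp [413.   71.1 137.5] shift [  -3.  -140.8   22.5] turn [ 0.   0.2 -0. ] j6 -1.51
```

Request:
drive_tool([
  [[0,-12,0,0,0,0,45],[-1,-38,0,0,0,0,45],[-2,-72,0,0,0,0,45],[-2.5,-105,3,0,0,0,45],[-3,-130,12,0,0,0,45],[-3,-139,20,0,0,0,45],[-3,-140.5,22,0,0,0,45],[-3,-140.5,22,0,0,0,45]],
])

```text
clock: 16.6
ee_pos: [414.3, -69.1, 112.9]
eef_rot: [[-1.0, 0.001, -0.002], [0.001, 1.0, 0.001], [0.002, 0.001, -1.0]]
contact_force: [-0.1, 0.0, -1.6]
gripper_width: 55.8
finger_force: 30.0
```

Request:
drive_tool([
  [[0,0,0,0,0,0,45],[0,0,0,0,0,0,45],[0,0,0,0,0,0,45],[0,0,6,0,0,0,45],[0,0,12,0,0,0,45],[0,0,17,0,0,0,45],[0,0,19,0,0,0,45],[0,0,19,0,0,0,45]],
])

```text
clock: 17.4
ee_pos: [414.8, -69.4, 94.2]
eef_rot: [[-1.0, 0.0, -0.001], [0.0, 1.0, 0.0], [0.001, 0.0, -1.0]]
contact_force: [0.2, -0.0, -1.1]
gripper_width: 55.9
finger_force: 30.0
```

Run:
```python
from h import *
go([416,-69.7,88.3],np.pi/2);st()
```

```text
t 17.4 tcp [414.8 -69.4  94.2] shift [-1.2 -0.3  5.9] turn [ 0. -0. -0.] j6 -1.85
t 17.4 tcp [414.8 -69.4  94.2] yaw y 90.0 tilt [-0.001  0.    -1.   ] F [ 0.2 -0.  -1.1] w 55.9 j [-0.28  0.32  2.08  0.    0.74 -1.85]
```

Request:
drive_tool([
  [[-1,-0.3,0,0,0,0,45],[-1,-0.3,1,0,0,0,45],[-1,-0.3,2,0,0,0,45],[-1,-0.3,3,0,0,0,45],[-1,-0.3,4,0,0,0,45],[-1,-0.3,5,0,0,0,45],[-1,-0.3,5.7,0,0,0,45],[-1,-0.3,5.7,0,0,0,45]],
])

```text
clock: 18.2
ee_pos: [415.9, -69.8, 88.8]
eef_rot: [[-1.0, 0.0, -0.0], [0.0, 1.0, 0.0], [0.0, 0.0, -1.0]]
contact_force: [1.0, 0.1, -1.6]
gripper_width: 55.8
finger_force: 30.0
```

Request:
drive_tool([
  [[0,0,0.5,0,0,0,90],[0,0,0.5,0,0,0,90],[0,0,0.5,0,0,0,90],[0,0,0.5,0,0,0,90],[0,0,-5,0,0,0,90],[0,0,-25,0,0,0,90],[0,0,-60,0,0,0,90],[0,0,-90,0,0,0,90]],
])

```text
clock: 19.0
ee_pos: [415.9, -69.7, 180.6]
eef_rot: [[-1.0, 0.0, 0.0], [0.0, 1.0, 0.0], [-0.0, 0.0, -1.0]]
contact_force: [-0.1, -0.2, -0.3]
gripper_width: 89.8
finger_force: 0.0
```

Run:
```python
from h import *
d=circ((416,-69.7,110));cv2.imwrite('pics/w14.png',d['img'])
go([420,-394,150],np.pi/2)
```

```text
t 19.1 tcp [417.7 -70.2 182.5] yaw y 90.0 tilt [ 0.006 -0.002 -1.   ] F [-0.4  0.  -0.3] w 89.7 j [-0.28  0.16  2.   -0.    0.97 -1.85]
pred [316.2 249.6] 46.8
[316.  251.   45.8] [416.9 -69.8 110. ]
[318.  262.   46.9] [423.9 -68.6 110. ]
[297. 224.  46.] [400.1 -81.  110. ]
[300.  242.   47.7] [411.3 -79.4 110. ]
t 19.1 tcp [417.7 -70.2 182.5] shift [  -2.2 -323.7   33.1] turn [-0.1  0.4 -0. ] j6 -1.85
```

Coarse sieve rim is where it should be (416.9, -69.8). On to the lid.

Request:
drive_tool([
  [[0,-20,0,0,0,0,80],[-1,-65,0,0,0,0,80],[-1,-110,0,0,0,0,80],[-2,-158,0,0,0,0,80],[-2,-206,5,0,0,0,70],[-2,-254,15,0,0,0,70],[-2,-300,28,0,0,0,70],[-2,-324,33,0,0,0,70]],
])

```text
clock: 19.9
ee_pos: [416.8, -396.4, 143.9]
eef_rot: [[-1.0, 0.002, -0.001], [0.002, 1.0, 0.001], [0.001, 0.001, -1.0]]
contact_force: [-0.1, 0.3, -0.3]
gripper_width: 69.9
finger_force: 0.0
```

Run:
```python
from h import *
d=manip.get_image('wrist');d=circ((431,-394,34),10,.8,1.2);np.savez('pics/w15.npz',**d)
cv2.imwrite('pics/w15.png',d['img']);g=cv2.cvtColor(d['img'],6);q=proj(d,(431,-394,34))
x0,y0=(q-70).astype(int).clip(0);m=(g[y0:y0+140,x0:x0+140]<45).astype(np.uint8)
n,l,s,c=cv2.connectedComponentsWithStats(m)
for i in range(1,n):
    if s[i,4]>100:print(s[i]+[x0,y0,0,0,0],c[i]+[x0,y0])
```

```text
t 20.05 tcp [ 417.1 -394.2  144.6] yaw y 89.9 tilt [-0.001  0.001 -1.   ] F [-0.2  0.7 -0.6] w 70.1 j [-0.84  0.48  1.66  0.    1.01 -2.41]
pred [317.7 256.2] 14.5
[319.  251.   14.9] [ 427.2 -393.1   34. ]
[306 232  27  34 723] [319.18395574 248.49100968]
```

View pics/w15.png

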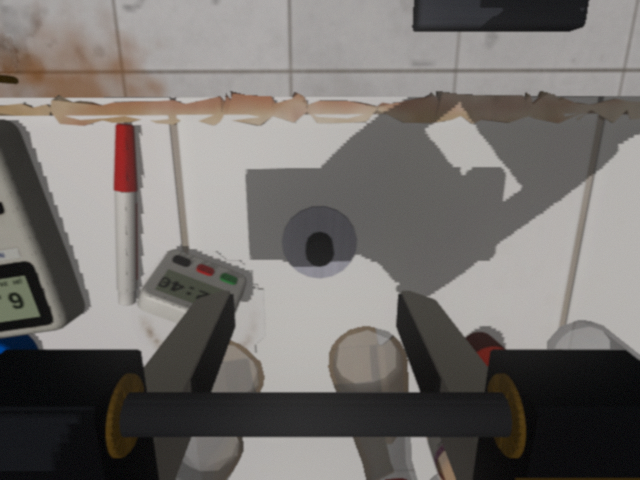

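The lid disc is centred at (319.5,241.5) and its knob top at (319,251). The timer (195,285) and flask (368,360) are nearby.

Run:
```python
from h import *
d=dict(np.load('pics/w15.npz'))
print('disc',ray(d,(319.5,241.5),10),'knob',ray(d,(319.2,250.5),34))
print('timer',ray(d,(250,285),0),ray(d,(245,300),20),ray(d,(250,262),5),'flask',ray(d,(368,328),0),ray(d,(233,345),0))
go([427.5,-393.2,60],np.pi/2)
```

```text
disc [ 427.86356171 -392.47900364   10.        ] knob [ 426.86701164 -392.93851885   34.        ]
timer [ 466.88064942 -447.34391343    0.        ] [ 470.47831913 -448.34154177   20.        ] [ 445.7108333  -445.60539547    5.        ] flask [ 505.18340836 -352.65612529    0.        ] [ 520.60379981 -463.99001852    0.        ]
t 20.05 tcp [ 417.1 -394.2  144.6] shift [-10.5   0.9  84.6] turn [ 0.1 -0.1 -0.1] j6 -2.41
```

Request:
drive_tool([
  [[-2,0,10,0,0,0,45],[-6,1,30,0,0,0,45],[-9,1,55,0,0,0,45],[-10.5,1,75,0,0,0,45],[-10.5,1,85,0,0,0,45],[-10.5,1,85,0,0,0,45],[-10.5,1,85,0,0,0,45],[-10.5,1,85,0,0,0,45]],
])

```text
clock: 20.85
ee_pos: [428.8, -393.0, 62.0]
eef_rot: [[-1.0, 0.0, 0.001], [0.0, 1.0, -0.001], [-0.001, -0.001, -1.0]]
contact_force: [-0.3, 0.5, 0.3]
gripper_width: 44.9
finger_force: 0.0
```

Run:
```python
from h import *
d=circ((427.4,-392.8,34),10,.8,1.2);go([427.4,-392.8,13],np.pi/2)
```

```text
t 20.95 tcp [ 428.7 -393.1   61.8] yaw y 90.0 tilt [ 0.001 -0.001 -1.   ] F [ 0.3 -0.6  0.2] w 44.9 j [-0.82  0.61  1.69 -0.    0.85 -2.39]
pred [315.6 281.4] 20.2
[315.  284.   19.1] [ 428.8 -393.1   34. ]
[316.  271.   19.3] [ 421.9 -392.6   34. ]
t 20.95 tcp [ 428.7 -393.1   61.8] shift [ 1.3  0.3 48.8] turn [-0.1  0.1 -0. ] j6 -2.39
```

Request:
drive_tool([
  [[0,0,12,0,0,0,45],[0,0,30,0,0,0,45],[0,0,43,0,0,0,45],[0,0,48.5,0,0,0,45],[0,0,48.5,0,0,0,45],[0,0,48.5,0,0,0,10],[0,0,48.5,0,0,0,10],[0,0,48.5,0,0,0,10]],
])

```text
clock: 21.75
ee_pos: [428.6, -393.0, 12.9]
eef_rot: [[-1.0, 0.0, 0.001], [0.0, 1.0, -0.001], [-0.001, -0.001, -1.0]]
contact_force: [-0.7, -0.0, -0.7]
gripper_width: 25.6
finger_force: 0.0
```

Request:
drive_tool([
  [[0,0,0,0,0,0,10],[0,0,0,0,0,0,10],[0,0,-5,0,0,0,10],[0,0,-20,0,0,0,10],[0,0,-50,0,0,0,10],[0,0,-90,0,0,0,10],[0,0,-130,0,0,0,10],[0,0,-145,0,0,0,10]],
])

```text
clock: 22.55
ee_pos: [429.3, -393.8, 162.6]
eef_rot: [[-1.0, 0.0, 0.004], [0.0, 1.0, -0.004], [-0.004, -0.004, -1.0]]
contact_force: [0.1, -0.3, -1.9]
gripper_width: 19.2
finger_force: 30.0
```

Run:
```python
from h import *
s=manip.read_state();e=s['ee_pos'];d=circ((e[0],e[1],e[2]-3));go([416.5,-69.8,150],np.pi/2)
```

```text
t 22.65 tcp [ 429.2 -393.6  160.9] yaw y 90.0 tilt [ 0.004 -0.004 -1.   ] F [ 0.3  0.5 -1.2] w 19.6 j [-0.82  0.47  1.63  0.    1.04 -2.39]
pred [315.7 304.9] 63.6
[311.  312.   66.8] [ 432.8 -395.9  159.6]
[339.  348.   61.8] [ 451.  -383.2  159.6]
t 22.65 tcp [ 429.2 -393.6  160.9] shift [ 12.9 323.9   9.6] turn [-0.2  0.2 -0. ] j6 -2.39
```

Request:
drive_tool([
  [[1,20,0,0,0,0,10],[3,65,0,0,0,0,10],[5,112,0,0,0,0,10],[7,160,0,0,0,0,10],[9,208,0,0,0,0,10],[11,256,2,0,0,0,10],[12,300,5,0,0,0,10],[13,324,8,0,0,0,10]],
])

```text
clock: 23.45
ee_pos: [414.2, -66.0, 148.7]
eef_rot: [[-1.0, -0.001, -0.002], [-0.001, 1.0, 0.001], [0.002, 0.001, -1.0]]
contact_force: [0.1, -0.8, -0.9]
gripper_width: 19.4
finger_force: 30.0
```

Request:
drive_tool([
  [[0,0,0,0,0,0,10],[0,0,0,0,0,0,10],[0,0,5,0,0,0,10],[0,0,10,0,0,0,10],[0,0,15,0,0,0,10],[0,0,18,0,0,0,10],[0,0,18,0,0,0,10],[0,0,18,0,0,0,10]],
])

```text
clock: 24.25
ee_pos: [415.5, -68.9, 131.4]
eef_rot: [[-1.0, 0.001, -0.0], [0.001, 1.0, 0.0], [0.0, 0.0, -1.0]]
contact_force: [-0.6, -0.0, -1.6]
gripper_width: 19.2
finger_force: 30.0
```

Run:
```python
from h import *
go([416.4,-69.8,118.5],np.pi/2);e=manip.read_state()['ee_pos'];d=circ((e[0],e[1],e[2]-3));d=circ((e[0],e[1],e[2]+21),10);cv2.imwrite('pics/w16.png',d['img'])
go([416.4,-69.8,118.5],np.pi/2)
```

```text
t 24.25 tcp [415.5 -68.9 131.4] shift [-0.9 -0.9 12.9] turn [ 0. -0. -0.] j6 -1.85
t 24.35 tcp [415.6 -68.8 131.6] yaw y 90.0 tilt [ 0. -0. -1.] F [ 0.9 -0.4 -0.8] w 19.7 j [-0.27  0.25  2.05  0.    0.84 -1.85]
pred [314.9 306.1] 63.7
[315.  306.   61.6] [415.5 -68.8 128.4]
t 24.45 tcp [415.6 -68.8 131.6] yaw y 90.0 tilt [ 0. -0. -1.] F [-0.2  0.2 -1.1] w 19.6 j [-0.27  0.25  2.05 -0.    0.84 -1.85]
pred [314.7 333.6] 25.9
t 24.45 tcp [415.6 -68.8 131.6] shift [-0.8 -1.  13.1] turn [-0.  0. -0.] j6 -1.85
```

Lid disc sits at the TCP axis, level. Lowering.

Request:
drive_tool([
  [[-0.8,-1,0,0,0,0,10],[-0.8,-1,3,0,0,0,10],[-0.8,-1,6,0,0,0,10],[-0.8,-1,8,0,0,0,10],[-0.8,-1,10,0,0,0,10],[-0.8,-1,11.5,0,0,0,10],[-0.8,-1,12.8,0,0,0,10],[-0.8,-1,12.8,0,0,0,10]],
])

```text
clock: 25.25
ee_pos: [416.2, -69.7, 118.5]
eef_rot: [[-1.0, 0.0, -0.0], [0.0, 1.0, 0.0], [0.0, 0.0, -1.0]]
contact_force: [-0.3, -0.2, -0.7]
gripper_width: 19.4
finger_force: 30.0
```

Request:
drive_tool([
  [[0,0,0.3,0,0,0,50],[0,0,0.3,0,0,0,50],[0,0,0.3,0,0,0,50],[0,0,0.3,0,0,0,50],[0,0,-5,0,0,0,50],[0,0,-25,0,0,0,50],[0,0,-50,0,0,0,50],[0,0,-70,0,0,0,50]],
])

```text
clock: 26.05
ee_pos: [416.4, -69.8, 190.2]
eef_rot: [[-1.0, 0.0, 0.001], [0.0, 1.0, -0.0], [-0.001, -0.0, -1.0]]
contact_force: [0.1, 0.2, -0.1]
gripper_width: 50.1
finger_force: 0.0
```

Request:
drive_tool([
  [[0,20,-10,0,0,0,50],[0,60,-20,0,0,0,50],[0,105,-20,0,0,0,50],[0,150,-20,0,0,0,50],[0,195,-20,0,0,0,50],[0,235,-20,0,0,0,50],[0,255,-20,0,0,0,50],[0,255,-20,0,0,0,50]],
])

```text
clock: 26.85
ee_pos: [416.2, 187.1, 208.9]
eef_rot: [[-1.0, -0.003, 0.0], [-0.003, 1.0, 0.0], [-0.0, 0.0, -1.0]]
contact_force: [-0.0, -0.6, 0.1]
gripper_width: 50.1
finger_force: 0.0
```

Run:
```python
from h import *
d=manip.get_image('scene');st();g=d['img']
# predicted outline points for a homed stack (shaker underside z=0)
c=np.array([416,-69.8,0])
for n,z,r in(('knobtop',139,10),('disc top',115,28),('coarse rim',110,28),('fine rim',78,28),('pan rim',54,28)):
    K,R,t=cam(d);rt=R[0]*[1,1,0];rt/=np.linalg.norm(rt)
    print(n,[proj(d,c+[0,0,z]+s*r*rt).round(1).tolist() for s in(-1,1)])
q=proj(d,c+[0,0,139]);x,y=q.astype(int);hs=cv2.cvtColor(g,6)
k=(hs[y-30:y+40,x-30:x+30]<50).astype(np.uint8);n,l,s,ce=cv2.connectedComponentsWithStats(k)
print('dark',[(s[i][:4]+[x-30,y-30,0,0]).tolist() for i in range(1,n) if s[i][4]>40])
o=cv2.imread('pics/scene0.png');df=cv2.absdiff(o,g).max(2)
for n,p in(('dropper',None),('crucible',(525,-95,17)),('stopper',(520,-262,15))):
    u,v=(proj(d,p) if p else (396,245));u,v=int(u),int(v);print(n,(u,v),df[v-12:v+12,u-12:u+12].mean().round(1))
```

```text
t 26.9 tcp [416.2 185.8 208.8] yaw y 90.1 tilt [ 0. -0. -1.] F [-0.2 -0.3 -0.1] w 50.2 j [ 0.32  0.19  1.89 -0.    1.06 -1.25]
knobtop [[253.7, 212.3], [263.8, 212.3]]
disc top [[245.5, 222.5], [273.6, 222.4]]
coarse rim [[245.7, 224.6], [273.7, 224.5]]
fine rim [[246.9, 237.8], [274.5, 237.6]]
pan rim [[247.8, 247.4], [275.1, 247.3]]
dark [[255, 211, 9, 14]]
dropper (396, 245) 3.4
crucible (303, 240) 3.2
stopper (367, 268) 3.7
```

```bash
python3 -c "
from cell import manip
print(manip.hand_in())"
```

```text
the job is handed in; nothing more can be done
None
```

I built the stack on the shaker head in order (pan, fine sieve, coarse sieve, lid) and handed it in after about 27 s; each part was released within 1 mm of its seated height, and I saw no sign that the bystanders moved, but the hand-in gave no verdict.

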